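# Put the counter samples back in their wooden holders

## Task

Tidy up the mixed samples on the bench: stand the two glass-stoppered jars upright in the jar block, one in each square pocket, lay the two loose ink sticks (not those in the glass case) flat in the stick tray, one in each long bay, and stand the brown dropper bottle upright in the round bottle stand. Let go of everything, and leave the round tin and the eraser where they are.

Things in the scene. Friction and masses are not known exactly. Their poses are not given: they have to be found in the camera images.
- jar_shell: Glass-stoppered jar with white powder showing, 27 mm across the body, 61 mm tall overall, a straight body up to 36 mm, then a shoulder and a flat glass stopper 24 mm across; stands upright on the bench. Origin: centre of its underside; z up. Weighs about 45 g.
- jar_cinder: Glass-stoppered jar with dark grey powder showing, 27 mm across the body, 61 mm tall overall, a straight body up to 36 mm, then a shoulder and a flat glass stopper 24 mm across; stands upright on the bench. Origin: centre of its underside; z up. Weighs about 45 g. Either jar may go in either pocket.
- ink_stick_1: Black moulded ink stick, a flat bar 19 x 72 x 10 mm lying flat. Origin: centre of its underside; its own y runs along the 72 mm length, x across the 19 mm width, z up. Weighs about 25 g.
- ink_stick_2: Dark red moulded ink stick, a flat bar 19 x 72 x 10 mm lying flat. Origin: centre of its underside; its own y runs along the 72 mm length, x across the 19 mm width, z up. Weighs about 25 g. Either stick may go in either bay, either way round.
- dropper_bottle: Slim brown bottle with a black dropper top: body 28 mm across, 86 mm tall overall, standing upright; the straight body reaches 49 mm up. Origin: centre of its underside; z up. Weighs about 50 g.
- jar_block: Dark wooden block 66 (x) x 130 (y) x 16 mm high, fixed to the bench, with two square pockets 44 x 44 mm and 10 mm deep (pocket floor 6 mm above the bench). Origin: centre of its underside; the pocket centres are at y = -33 mm and y = +33 mm on its own y axis, x = 0.
- stick_tray: Dark wooden tray fixed to the bench, base 114 (x) x 150 (y) x 6 mm, with two bays 92 mm long (its x) and 38 mm wide (its y); bay floor 6 mm above the bench; lips 6 mm thick rise to 16 mm. Each long side lip is cut away over its middle 48 mm, so fingers reach down to the base beside a stick. Origin: centre of its underside; bay centres at y = -35 and +35 mm, x = 0.
- bottle_stand: Round dark wooden stand, 72 mm across and 16 mm high, fixed to the bench, with one round well 48 mm across and 10 mm deep (well floor 6 mm above the bench). Origin: centre of its underside, below the well's centre.
- gum_tin: Round flat tin with a blue lid, 68 mm across, 24 mm tall, loose; stays where it is. Origin: centre of its underside.
- eraser: White eraser in a blue sleeve, 20 x 42 x 12 mm, loose; stays where it is. Origin: centre of its underside, y along its length.
Mind the look-alikes: they are no part of the job. What is shaped like the jar_shell but pink or purple is not meant.

How it is judged:
At the end, for the whole second after the job is handed in: Jars upright in different pockets, sticks flat along different bays, bottle upright in its stand, all on the floor, level to 0.12 rad (sticks along bay to 0.35 rad), within 13 mm of centre per holder axis (sticks 14 mm), released and at rest; tin and eraser within 30 mm of their start ((((x of jar_shell in the frame of jar_block between -0.013 and 0.013 m and y of jar_shell in the frame of jar_block between -0.046 and -0.02 m and z of jar_shell in the frame of jar_block between 0.003 and 0.01 m and angle between jar_shell's own z axis and vertical below 0.12 rad) and (x of jar_cinder in the frame of jar_block between -0.013 and 0.013 m and y of jar_cinder in the frame of jar_block between 0.02 and 0.046 m and z of jar_cinder in the frame of jar_block between 0.003 and 0.01 m and angle between jar_cinder's own z axis and vertical below 0.12 rad)) or ((x of jar_shell in the frame of jar_block between -0.013 and 0.013 m and y of jar_shell in the frame of jar_block between 0.02 and 0.046 m and z of jar_shell in the frame of jar_block between 0.003 and 0.01 m and angle between jar_shell's own z axis and vertical below 0.12 rad) and (x of jar_cinder in the frame of jar_block between -0.013 and 0.013 m and y of jar_cinder in the frame of jar_block between -0.046 and -0.02 m and z of jar_cinder in the frame of jar_block between 0.003 and 0.01 m and angle between jar_cinder's own z axis and vertical below 0.12 rad))) and (((x of ink_stick_1 in the frame of stick_tray between -0.014 and 0.014 m and y of ink_stick_1 in the frame of stick_tray between -0.049 and -0.021 m and z of ink_stick_1 in the frame of stick_tray between 0.003 and 0.01 m and angle between ink_stick_1's own z axis and vertical below 0.12 rad and angle between the y axis of ink_stick_1 and the x axis of stick_tray, either way round below 0.35 rad) and (x of ink_stick_2 in the frame of stick_tray between -0.014 and 0.014 m and y of ink_stick_2 in the frame of stick_tray between 0.021 and 0.049 m and z of ink_stick_2 in the frame of stick_tray between 0.003 and 0.01 m and angle between ink_stick_2's own z axis and vertical below 0.12 rad and angle between the y axis of ink_stick_2 and the x axis of stick_tray, either way round below 0.35 rad)) or ((x of ink_stick_1 in the frame of stick_tray between -0.014 and 0.014 m and y of ink_stick_1 in the frame of stick_tray between 0.021 and 0.049 m and z of ink_stick_1 in the frame of stick_tray between 0.003 and 0.01 m and angle between ink_stick_1's own z axis and vertical below 0.12 rad and angle between the y axis of ink_stick_1 and the x axis of stick_tray, either way round below 0.35 rad) and (x of ink_stick_2 in the frame of stick_tray between -0.014 and 0.014 m and y of ink_stick_2 in the frame of stick_tray between -0.049 and -0.021 m and z of ink_stick_2 in the frame of stick_tray between 0.003 and 0.01 m and angle between ink_stick_2's own z axis and vertical below 0.12 rad and angle between the y axis of ink_stick_2 and the x axis of stick_tray, either way round below 0.35 rad))) and x of dropper_bottle in the frame of bottle_stand between -0.013 and 0.013 m and y of dropper_bottle in the frame of bottle_stand between -0.013 and 0.013 m and z of dropper_bottle in the frame of bottle_stand between 0.003 and 0.01 m and angle between dropper_bottle's own z axis and vertical below 0.12 rad and linear speed of each of jar_shell, jar_cinder, ink_stick_1, ink_stick_2, dropper_bottle below 0.02 m/s and distance of each of gum_tin, eraser from where it was at the start of the episode below 0.03 m); the robot touches nothing.
It fails at once if the tin is pushed away or tipped (distance of gum_tin from where it was at the start of the episode above 0.03 m or angle between gum_tin's own z axis and vertical above 0.5 rad).
It fails at once if the eraser is pushed away (distance of eraser from where it was at the start of the episode above 0.03 m).
It also fails if it takes over 128 s, if anything falls off the work surface, if the arm or the gripper's body presses on something with over 40 N, if the wrist force passes 120 N, or if a joint passes its speed limit or range.

## Robot

A 7-joint arm with a two-finger parallel gripper is mounted at the origin on a cart in front of the work surface, level with it; the furniture and walls round the work are solid. World frame = base frame: x ahead of the robot, y to its left, z up, the work surface at z = 0. Lengths are in m, angles in rad, forces in N, time in s.
With the tool pointing down it reaches from about 0.425 to 0.925 m from the base axis. Payload 6.8 kg.
Tool frame: the origin (TCP) lies at the very end of the fingers, on their centre line; the grasp point (between the pads) lies 19 mm behind it; z points along the fingers, y is the line along which they close (so a half turn about z gives the same grasp; the last joint's range is limited). The gripper opens to 85 mm and grips with 20 to 120 N. Pads are 22 mm wide; open, the fingers measure 114 mm over their backs; the gripper's body (76 mm by 85 mm) begins 54 mm behind the grasp point. The pads swing forward as they close: fully open they stand 13 mm farther back than shut.
Start: joints at [1.129, 0.477, 0.022, 1.555, -0.011, 1.109, -0.083], TCP at [0.221, -0.638, 0.231] pointing down, gripper open.
Joint ranges: [-2.96, 2.96], [-0.34, 2.1], [-1.41, 1.46], [0.24, 2.44], [-1.37, 4.51], [0.17, 1.92], [-2.96, 2.96]. Speed limits (rad/s): [2.39, 2.39, 3.14, 3.14, 3.14, 3.14, 3.14].

## Interface

Orientations are given as a unit quaternion [w, x, y, z].
In Python, from station import monitor, eyes, bot gives the robot as it stands.
- The arm moves only by the shell command python3 -m creep 'ROWS' [FORCE]. ROWS is a JSON list of rows, 1 to 20 of them, each an object with the fields dx, dy, dz (the shift in shares of the most that a row can go, 1 being 50 mm), rz (a turn about the tool's z in parts of the range, where 1.0 means 90 degrees), finger_gap (the opening from 0.0 (shut) to 1.0 (fully open)); a field left out counts as zero (the opening has to be given); each row shifts and turns the commanded pose from where the row before left it, along the tool's axes as they then stand; what a row does not reach is not made up. A row lasts 1/10 s, in which the tool goes at most 0.05 m and 0.15 rad, less where a joint would pass 70% of its speed; a pose out of reach is approached as far as the arm can. The fingers move at their own pace and stop on an object; FORCE is the grip in N (left out, the last holds). Time passes only in rows, so rows that do not move let the fingers close. It prints the time, the measured TCP pose, the force, the opening and the grip force at its end. Shift and turn numbers lie between -1 and 1, and a call with a number outside is refused. Input that does not fit is refused with a message, and nothing moves.
- monitor.get_obs(): the state, without advancing time (a new reading comes with each control period).
- eyes.read_camera(name): name is "scene" or "top" or "wrist"; returns the picture (400x640x3 uint8, blue, green, red); there is no depth.
- eyes.camera_info(name): a dict with "vertical_fov" (degrees; the focal length in pixels is half the picture's height over the tangent of half this angle, whatever the lens; pixels are square), "cx", "cy" (the principal point, pixels), "view" (4x4, takes a point from world to camera coordinates); the wrist camera has in their place "hand_eye" (4x4, takes a point from camera to tool coordinates, whose origin is the TCP and whose axes are the flange's). Camera axes: x right, y up, looking along -z (the intrinsics and any distortion apply to the point x, -y, -z); pixel columns grow to the right and rows downward; lengths in m; the calibration is good to about 2 mm. The wrist camera is an equidistant fisheye: a pixel r from the principal point sees the ray r / f radians off the axis. A picture is of the moment at which its call begins: read the wrist's pose just before it. camera_info takes no time and is no camera call.
- bot.hand_in(): hands the job in; it is judged then, once.
The state is a dict: "t": time; "q": joint angles; "joint_vel": joint speeds; "joint_torque": joint torques, N m; "eef_pos": TCP position; "tool_rot": TCP orientation; "contact_force": force on the tool from outside, world axes, zero at the start; "torque": the same for the moment, N m; "gripper_width": opening from 0.0 (shut) to 1.0 (fully open); "grasp_force": force on a finger pad.
Only numpy, scipy, OpenCV 4.12 (cv2) and the standard library are available. Lean on these libraries where they do the work, as an engineer would, in place of code of your own. Each camera call takes 0.05 s, during which the arm holds its last target. There are 200 camera calls.

## Working session

There is one attempt and no reset: what is moved stays moved. The work goes in short steps, Python scripts to look and compute and a shell command to move; the robot and the scene stay as the last step left them, time stands still between calls to the robot, and variables do not carry over. Pictures are saved under pics/ and viewed, at most 14 in all, crops included, and the job is handed in when it is done.

```bash
ls; mkdir -p pics
python3 - <<'E'
from station import monitor, eyes, bot
import cv2
o=monitor.get_obs()
print({k:o[k] for k in('t','eef_pos','tool_rot','gripper_width')})
for n in('scene','top','wrist'):
    print(n,eyes.camera_info(n))
for n in('scene','top'):
    cv2.imwrite(f'pics/{n}0.png',eyes.read_camera(n))
E
```

```text
pics
{'t': 0.0, 'eef_pos': array([ 0.22095864, -0.63719785,  0.23033236]), 'tool_rot': array([-8.63865658e-04,  9.86100713e-01,  1.66146298e-01, -2.11998281e-04]), 'gripper_width': 1.0031013219415585}
scene {'vertical_fov': 55.28299251157442, 'cx': 317.21816846563985, 'cy': 201.207673700356, 'view': array([[-0.77358274, -0.63369271, -0.00181398,  0.39107252],
       [ 0.36789016, -0.45143037,  0.81293754, -0.24905693],
       [-0.51597148,  0.62820711,  0.58234806, -0.73422668],
       [ 0.        ,  0.        ,  0.        ,  1.        ]])}
top {'vertical_fov': 42.08558186301739, 'cx': 324.1884179289658, 'cy': 197.91471201322457, 'view': array([[ 0.01317286, -0.99977839,  0.01642119, -0.01658604],
       [ 0.99568096,  0.01462473,  0.09168178, -0.51970503],
       [-0.09190162,  0.01514256,  0.99565295, -1.42107714],
       [ 0.        ,  0.        ,  0.        ,  1.        ]])}
wrist {'vertical_fov': 65.70646984690485, 'cx': 317.16143905235276, 'cy': 207.12291009046808, 'hand_eye': array([[-8.00435514e-04,  9.62045731e-01,  2.72887103e-01,
         6.98035035e-02],
       [ 9.99999030e-01,  1.08119198e-03, -8.78463631e-04,
        -2.98651137e-04],
       [-1.14016553e-03,  2.72886135e-01, -9.62045663e-01,
        -1.42684735e-01],
       [ 0.00000000e+00,  0.00000000e+00,  0.00000000e+00,
         1.00000000e+00]])}
```

View pics/top0.png

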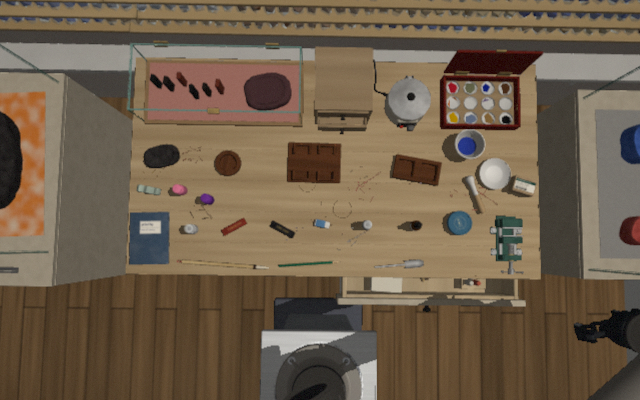

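View pics/scene0.png

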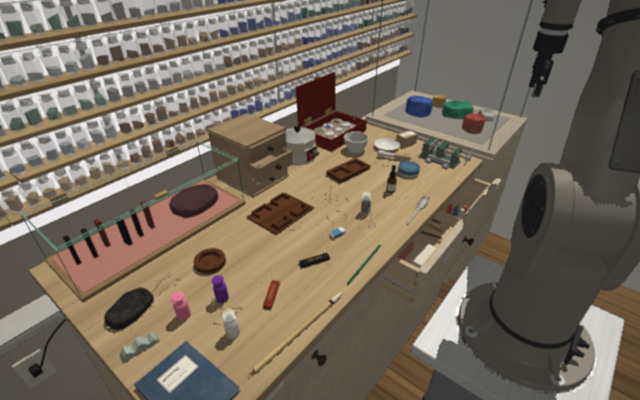

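```bash
cat > h.py <<'E'
import numpy as np, cv2
from station import monitor, eyes, bot
from scipy.spatial.transform import Rotation as R
I={n:eyes.camera_info(n) for n in('scene','top','wrist')}
f={n:200/np.tan(np.radians(I[n]['vertical_fov']/2)) for n in I}
def rot(o): return R.from_quat(np.roll(o['tool_rot'],-1))
def ray(n,u,v,o=None):
    i=I[n];x,y=(u-i['cx']),(v-i['cy'])
    if n=='wrist':
        r=np.hypot(x,y)+1e-9;th=r/f[n];d=np.array([np.sin(th)*x/r,-np.sin(th)*y/r,-np.cos(th)])
        H=i['hand_eye'];q=rot(o)
        return o['eef_pos']+q.apply(H[:3,3]),q.apply(H[:3,:3]@d)
    V=i['view'];return -V[:3,:3].T@V[:3,3],V[:3,:3].T@np.array([x/f[n],-y/f[n],-1])
def pt(n,u,v,z,o=None):
    c,d=ray(n,u,v,o);return c+d*(z-c[2])/d[2]
def proj(n,p):
    i=I[n];q=i['view'][:3,:3]@p+i['view'][:3,3];return i['cx']+f[n]*q[0]/-q[2],i['cy']-f[n]*q[1]/-q[2]
E
python3 - <<'E'
from h import *
print(ray('top',0,0)[0],ray('scene',0,0)[0])
im=cv2.imread('pics/top0.png')
a=cv2.resize(im[140:240,130:290],None,fx=5,fy=5,interpolation=cv2.INTER_CUBIC)
b=cv2.resize(im[140:240,280:480],None,fx=4,fy=4,interpolation=cv2.INTER_CUBIC)
cv2.imwrite('pics/a.png',a);cv2.imwrite('pics/b.png',b)
for n,u,v,z in [('shell',190,229,.06),('cinder',368,225,.06),('red',234,227,.01),('blk',283,229,.01),('drop',416,226,.086),('stand',228,162,.016),('tray',314,162,.016),('block',416,169,.016),('tin',459,222,.024),('eraser',321,223,.012)]: print(n,pt('top',u,v,z).round(3))
E
```

```text
[0.3870796  0.01253693 1.46281949] [0.01531252 0.59663436 0.63075261]
shell [0.427 0.35  0.06 ]
cinder [ 0.445 -0.128  0.06 ]
red [0.436 0.241 0.01 ]
blk [0.432 0.104 0.01 ]
drop [ 0.443 -0.253  0.086]
stand [0.618 0.262 0.016]
tray [0.622 0.021 0.016]
block [ 0.606 -0.267  0.016]
tin [ 0.458 -0.385  0.024]
eraser [ 0.451 -0.002  0.012]
```

View pics/a.png

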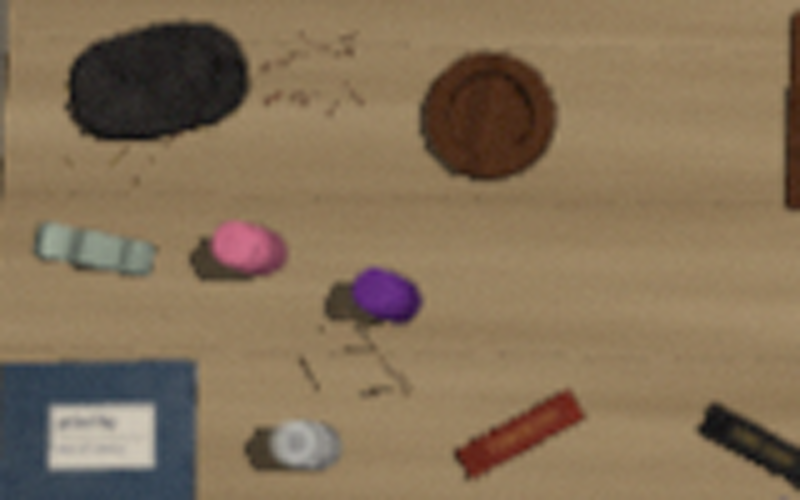

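View pics/b.png

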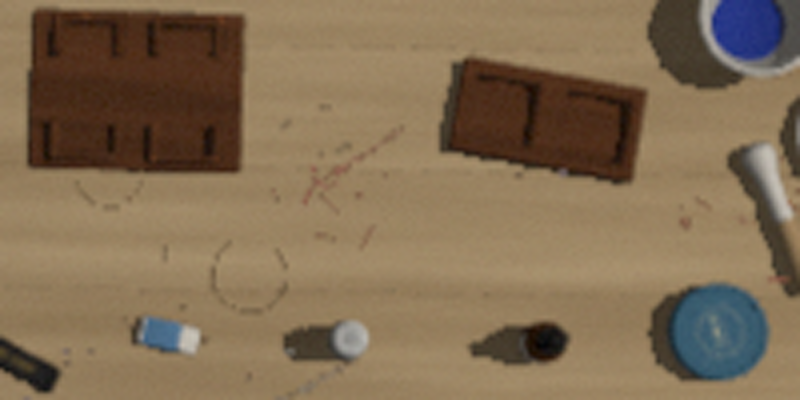

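Run:
```python
from h import *
im=cv2.imread('pics/top0.png');hsv=cv2.cvtColor(im,cv2.COLOR_BGR2HSV)
H,S,V=cv2.split(hsv.astype(int))
def blob(m,box,name,z,n='top'):
    u0,v0,u1,v1=box;k=np.zeros(m.shape,np.uint8);k[v0:v1,u0:u1]=m[v0:v1,u0:u1]
    cs=cv2.findContours(k,cv2.RETR_EXTERNAL,cv2.CHAIN_APPROX_NONE)[0]
    c=max(cs,key=cv2.contourArea)
    P=np.array([pt(n,u,v,z)[:2]*1000 for u,v in c[:,0]],np.float32)
    r=cv2.minAreaRect(P);M=cv2.moments(P.reshape(-1,1,2))
    b=cv2.boxPoints(r);e=[b[1]-b[0],b[2]-b[1]];e=max(e,key=np.linalg.norm)
    print(name,cv2.boundingRect(c),'ctr',np.round(r[0],1),'cent',round(M['m10']/M['m00'],1),round(M['m01']/M['m00'],1),'size',np.round(r[1],1),'long-axis ang',round(np.degrees(np.arctan2(e[1],e[0]))%180,1))
b,g,r=[x.astype(int) for x in cv2.split(im)]
blob(((r>1.8*g)&(r>70)).astype(np.uint8),(215,210,255,245),'red',.01)
blob((V<70).astype(np.uint8),(262,210,305,245),'black',.01)
dark=((r-b>25)&(V<125)).astype(np.uint8)
for n,bx in(('tray',(280,138,350,190)),('block',(380,145,450,195)),('stand',(205,140,250,185))): 
    blob(dark,bx,n,.016)
blob(((b>r+15)).astype(np.uint8),(440,205,478,242),'tin',.024)
blob((V<60).astype(np.uint8),(405,215,430,238),'drop top',.08)
blob(((S<40)&(V>90)).astype(np.uint8),(355,215,380,238),'cinder',.05)
blob(((S<40)&(V>90)).astype(np.uint8),(180,218,205,240),'shell',.04)
for z in (.061,): print(pt('top',(295/5+130),(443/5+140),z),pt('top',350/4+280,339/4+140,z), pt('top',545/4+280,341/4+140,.086))
s=cv2.imread('pics/scene0.png')
A=cv2.resize(s[295:350,205:260],(400,400),interpolation=cv2.INTER_CUBIC);B=cv2.resize(s[180:235,340:395],(400,400),interpolation=cv2.INTER_CUBIC)
cv2.imwrite('pics/jars.png',np.hstack([A,B]))
```

```text
red (221, 219, 25, 16) ctr [437.8 242. ] cent 437.8 242.1 size [17.3 70.3] long-axis ang 119.4
black (270, 221, 25, 17) ctr [431.9 107.8] cent 432.1 107.5 size [71.6 18.6] long-axis ang 62.3
tray (286, 142, 55, 42) ctr [620.1  22. ] cent 619.8 21.6 size [151.7 116.1] long-axis ang 89.2
block (390, 154, 52, 32) ctr [ 603.8 -264.9] cent 605.1 -267.4 size [139.9  72.3] long-axis ang 80.4
stand (214, 150, 28, 27) ctr [615. 263.] cent 615.0 263.7 size [73.7 75.7] long-axis ang 90.9
tin (447, 211, 25, 24) ctr [ 456.8 -385. ] cent 456.6 -385.2 size [64.2 65.8] long-axis ang 135.1
drop top (410, 221, 12, 9) ctr [ 445.8 -252.9] cent 445.6 -252.6 size [21.3 29.6] long-axis ang 90.8
cinder (363, 220, 9, 10) ctr [ 447.4 -126.6] cent 447.2 -126.6 size [23. 22.] long-axis ang 27.2
shell (184, 224, 14, 10) ctr [429.5 353.8] cent 429.1 353.8 size [24.5 35.4] long-axis ang 90.8
[0.42849907 0.35274599 0.061     ] [ 0.44545481 -0.12665113  0.061     ] [ 0.44488038 -0.25378592  0.086     ]
```

View pics/jars.png

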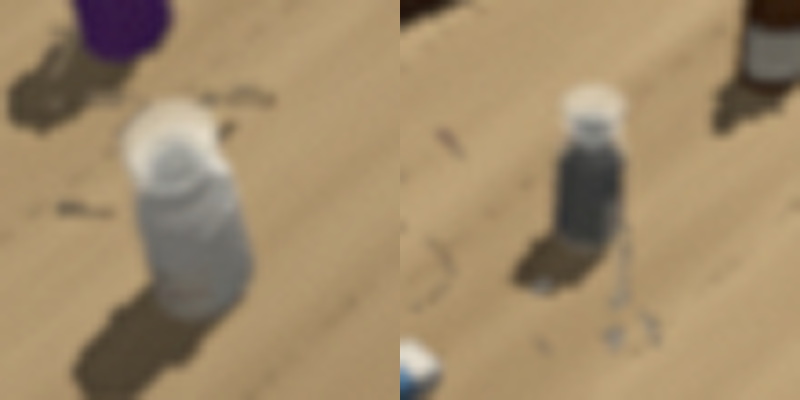

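The white jar, top (190,229) / scene (231,323), is jar_shell. The dark-grey one, top (368,225) / scene (366,204), is jar_cinder. The pink jar (179,189) and purple jar (207,199) are look-alikes. The sizes match the description: sticks 71x18, tray 150x115, stand 74. I'll start with the bottle.

Units first: shifts go in shares of 50 mm and turns go in shares of 90 degrees. So -0.032 m is -0.64, 0.0187 m is 0.374, 0.111 rad / 1.5708 = 0.0707.

```bash
python3 -m creep '[{"rz":0.0707,"finger_gap":1},{"rz":0.0707,"finger_gap":1},{"rz":0.0707,"finger_gap":1},{"dx":0.374,"dy":-0.64,"finger_gap":1},{"dx":0.374,"dy":-0.64,"finger_gap":1},{"dx":0.374,"dy":-0.64,"finger_gap":1},{"dx":0.374,"dy":-0.64,"finger_gap":1},{"dx":0.374,"dy":-0.64,"finger_gap":1},{"dx":0.374,"dy":-0.64,"finger_gap":1},{"dx":0.374,"dy":-0.64,"finger_gap":1},{"dx":0.374,"dy":-0.64,"finger_gap":1},{"dx":0.374,"dy":-0.64,"finger_gap":1},{"dx":0.374,"dy":-0.64,"finger_gap":1},{"dx":0.374,"dy":-0.64,"finger_gap":1},{"dx":0.374,"dy":-0.64,"finger_gap":1},{"dz":0.6,"finger_gap":1},{"dz":0.6,"finger_gap":1},{"finger_gap":1}]' 40
cat >> h.py <<'E'
def wrist(name):
    o=monitor.get_obs();im=eyes.read_camera('wrist');cv2.imwrite(f'pics/{name}.png',im)
    M=rot(o).as_matrix();print('t',round(o['t'],1),'tcp',o['eef_pos'].round(4),'phi',round(float(np.degrees(np.arctan2(M[1,0],M[0,0]))),1),'tilt',M[:2,2].round(3))
    return o,im
E
python3 -c "
from h import *
wrist('w1')"
```

```text
t: 1.9
eef_pos: [0.4425, -0.252, 0.1678]
tool_rot: [-0.002, 1.0, 0.001, -0.004]
contact_force: [-0.2, -0.0, 0.4]
gripper_width: 1.002
grasp_force: 0.0
t 1.9 tcp [ 0.4425 -0.252   0.1678] phi 0.1 tilt [-0.007  0.003]
```

View pics/w1.png

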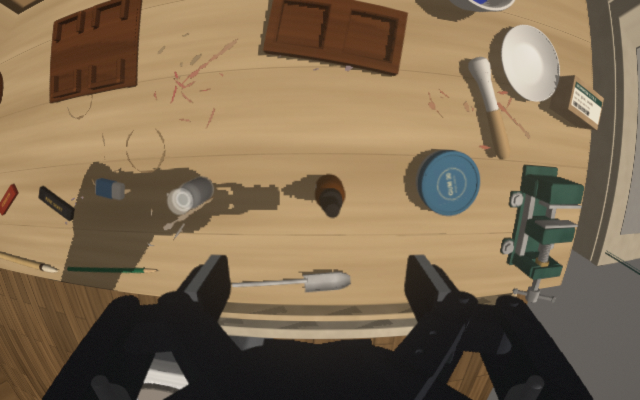

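The wrist view shows the bottle: dropper tip at about (332,213), body at (329,188). It also shows jar block corners (262,52), (396,74) and (407,12), the cinder stopper at (180,200) and the tin at (449,183).

Run:
```python
from h import *
o=monitor.get_obs()
for n,u,v,z in [('tip',332,213,.086),('shoulder-mid',330,188,.049),('c1',262,55,.016),('c2',396,74,.016),('c3',407,12,.016),('c4',277,-3,.016),('cinder top',180,200,.061),('tin',449,183,.024)]: print(n,(pt('wrist',u,v,z,o)*1000).round(1))
im=cv2.imread('pics/w1.png');b,g,r=[x.astype(int) for x in cv2.split(im)]
m=((r-b>25)&(r<125)&(r>1.45*g)).astype(np.uint8);m[90:]=0;m[:,:255]=0;m[:,420:]=0
c=max(cv2.findContours(m,cv2.RETR_EXTERNAL,cv2.CHAIN_APPROX_NONE)[0],key=cv2.contourArea)
P=np.array([pt('wrist',u,v,.016,o)[:2]*1000 for u,v in c[:,0]],np.float32);q=cv2.minAreaRect(P);print(cv2.boundingRect(c),q,cv2.boxPoints(q))
```

```text
tip [ 444.2 -263.8   86. ]
shoulder-mid [ 455.6 -263.6   49. ]
c1 [ 579. -200.   16.]
c2 [ 561.5 -327.9   16. ]
c3 [ 627.8 -340.4   16. ]
c4 [ 639.9 -213.6   16. ]
cinder top [ 448.3 -129.2   61. ]
tin [ 456.5 -385.5   24. ]
(263, 0, 144, 74) ((604.8543701171875, -270.2476806640625), (130.6414337158203, 67.90637969970703), 80.44804382324219) [[ 560.53253 -329.0285 ]
 [ 627.4974  -340.297  ]
 [ 649.1762  -211.46686]
 [ 582.21136 -200.19836]]
```

To row units: 0.037 m is 0.74, 0.009 m is 0.18.

```bash
python3 -m creep '[{"dx":0.04,"dy":0.18,"finger_gap":1},{"dz":0.74,"finger_gap":1},{"dz":0.74,"finger_gap":1},{"dz":0.74,"finger_gap":1},{"dz":0.74,"finger_gap":1},{"finger_gap":1},{"finger_gap":0},{"finger_gap":0},{"finger_gap":0},{"finger_gap":0},{"finger_gap":0},{"finger_gap":0},{"finger_gap":0},{"finger_gap":0}]' 40
```

```text
t: 3.35
eef_pos: [0.4483, -0.2632, 0.025]
tool_rot: [0.001, 1.0, 0.0, 0.001]
contact_force: [-2.0, 1.6, 8.8]
gripper_width: 0.31
grasp_force: 38.8
```

To row units: -0.0385 m is -0.77, 0.0139 m is 0.278.

```bash
python3 -m creep '[{"dz":-0.7,"finger_gap":0},{"dz":-0.7,"finger_gap":0},{"dz":-0.7,"finger_gap":0},{"dz":-0.6,"finger_gap":0},{"dx":0.278,"dy":-0.77,"finger_gap":0},{"dx":0.278,"dy":-0.77,"finger_gap":0},{"dx":0.278,"dy":-0.77,"finger_gap":0},{"dx":0.278,"dy":-0.77,"finger_gap":0},{"dx":0.278,"dy":-0.77,"finger_gap":0},{"dx":0.278,"dy":-0.77,"finger_gap":0},{"dx":0.278,"dy":-0.77,"finger_gap":0},{"dx":0.278,"dy":-0.77,"finger_gap":0},{"dx":0.278,"dy":-0.77,"finger_gap":0},{"dx":0.278,"dy":-0.77,"finger_gap":0},{"dx":0.278,"dy":-0.77,"finger_gap":0},{"dx":0.278,"dy":-0.77,"finger_gap":0},{"finger_gap":0},{"finger_gap":0}]'
python3 - <<'E'
from h import *
o,im=wrist('w2')
b,g,r=[x.astype(int) for x in cv2.split(im)]
m=((r-b>25)&(r<130)&(r>1.45*g)).astype(np.uint8)
for c in sorted(cv2.findContours(m,cv2.RETR_EXTERNAL,cv2.CHAIN_APPROX_NONE)[0],key=cv2.contourArea)[-4:]:
    P=np.array([pt('wrist',u,v,.016,o)[:2]*1000 for u,v in c[:,0]],np.float32);print(cv2.boundingRect(c),cv2.minAreaRect(P),cv2.minEnclosingCircle(P))
E
```

```text
t: 5.15
eef_pos: [0.6134, 0.2008, 0.1585]
tool_rot: [-0.0, 1.0, 0.002, 0.0]
contact_force: [1.2, -0.9, -0.1]
gripper_width: 0.305
grasp_force: 39.6
t 5.2 tcp [0.6134 0.2008 0.1585] phi 0.2 tilt [0. 0.]
(290, 230, 55, 61) ((545.0794067382812, 201.71363830566406), (67.9286117553711, 57.105587005615234), 1.5320745706558228) ((540.5219116210938, 201.2225799560547), 38.60578155517578)
(304, 0, 136, 31) ((789.6512451171875, 146.64212036132812), (34.73931884765625, 131.48524475097656), 4.918924331665039) ((806.491943359375, 148.09149169921875), 65.74437713623047)
(219, 158, 71, 71) ((615.3683471679688, 262.1706848144531), (69.40594482421875, 68.96361541748047), 0.6698381900787354) ((615.1078491210938, 262.0728759765625), 35.698150634765625)
(416, 132, 122, 106) ((622.5770263671875, 28.524734497070312), (142.97335815429688, 107.54573822021484), 89.25375366210938) ((622.2977294921875, 28.755773544311523), 88.00067901611328)
```

View pics/w2.png

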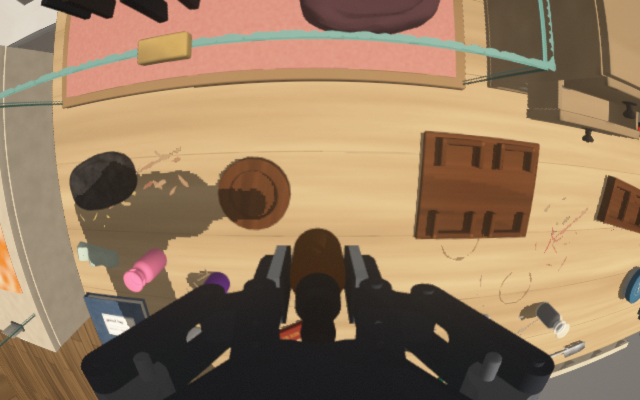

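To row units: -0.0305 m is -0.61, 0.02 m is 0.4.

```bash
python3 -m creep '[{"dx":0.06,"dy":-0.61,"finger_gap":0},{"dx":0.06,"dy":-0.61,"finger_gap":0},{"dz":0.6,"finger_gap":0},{"dz":0.6,"finger_gap":0},{"dz":0.6,"finger_gap":0},{"dz":0.4,"finger_gap":0},{"dz":0.25,"finger_gap":0},{"dz":0.06,"finger_gap":0},{"finger_gap":0},{"finger_gap":0}]'
```

```text
t: 6.2
eef_pos: [0.6206, 0.2606, 0.0342]
tool_rot: [-0.0, 1.0, 0.0, 0.001]
contact_force: [1.8, 0.3, 0.3]
gripper_width: 0.311
grasp_force: 39.6
```

To row units: -0.04 m is -0.8, 0.003 m is 0.06.

```bash
python3 -m creep '[{"dy":-0.02,"dz":0.06,"finger_gap":0},{"finger_gap":0},{"finger_gap":0.35},{"finger_gap":0.4},{"finger_gap":0.5},{"finger_gap":0.6},{"finger_gap":0.7},{"finger_gap":0.7},{"dz":-0.6,"finger_gap":0.7},{"dz":-0.8,"finger_gap":0.7},{"dz":-0.8,"finger_gap":0.7},{"dz":-0.4,"finger_gap":0.7},{"dx":-0.6,"finger_gap":0.7},{"dx":-0.6,"finger_gap":0.7},{"finger_gap":0.7}]'
python3 - <<'E'
from h import *
o,im=wrist('w3');cv2.imwrite('pics/w3c.png',im)
E
```

```text
t: 7.7
eef_pos: [0.5557, 0.2623, 0.1599]
tool_rot: [0.0, 1.0, 0.002, -0.001]
contact_force: [0.4, 0.5, -0.7]
gripper_width: 0.699
grasp_force: 0.0
t 7.7 tcp [0.5557 0.2623 0.1599] phi 0.2 tilt [-0.003 -0.   ]
```

View pics/w3.png

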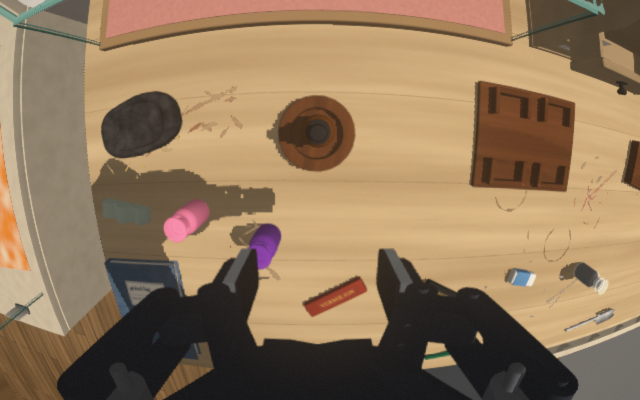

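The bottle is upright in its stand: tip (317,131), stand centre (316,132). The red stick is visible at (335,296). Next is the shell jar.

```bash
cat >> h.py <<'E'
def blobs(o,im,m,z,k=3,amin=60):
    for c in sorted(cv2.findContours(m.astype(np.uint8),cv2.RETR_EXTERNAL,cv2.CHAIN_APPROX_NONE)[0],key=cv2.contourArea)[-k:]:
        if cv2.contourArea(c)<amin: continue
        P=np.array([pt('wrist',u,v,z,o)[:2]*1000 for u,v in c[:,0]],np.float32);q=cv2.minAreaRect(P);b=cv2.boxPoints(q)
        e=max([b[1]-b[0],b[2]-b[1]],key=np.linalg.norm)
        print(cv2.boundingRect(c),np.round(q[0],1),np.round(q[1],1),'ang',round(float(np.degrees(np.arctan2(e[1],e[0]))%180),1))
E
python3 - <<'E'
from h import *
o=monitor.get_obs();im=cv2.imread('pics/w3.png');b,g,r=[x.astype(int) for x in cv2.split(im)]
m=(r>2.2*g)&(r>70);m[:260]=0;blobs(o,im,m,.01)
E
python3 -m creep '[{"dx":-0.63,"dy":-0.39,"finger_gap":0.7},{"dx":-0.63,"dy":-0.39,"finger_gap":0.7},{"dx":-0.63,"dy":-0.39,"finger_gap":0.7},{"dx":-0.63,"dy":-0.39,"finger_gap":0.7},{"finger_gap":0.7},{"finger_gap":0.7}]'
python3 - <<'E'
from h import *
o,im=wrist('w4')
E
```

```text
(306, 280, 60, 35) [440.  241.8] [16.2 69.5] ang 119.6
t: 8.35
eef_pos: [0.4341, 0.3401, 0.16]
tool_rot: [-0.0, 1.0, 0.001, 0.0]
contact_force: [1.1, 0.4, -0.6]
gripper_width: 0.701
grasp_force: 0.0
t 8.3 tcp [0.4341 0.3401 0.16  ] phi 0.1 tilt [0.001 0.   ]
```

View pics/w4.png

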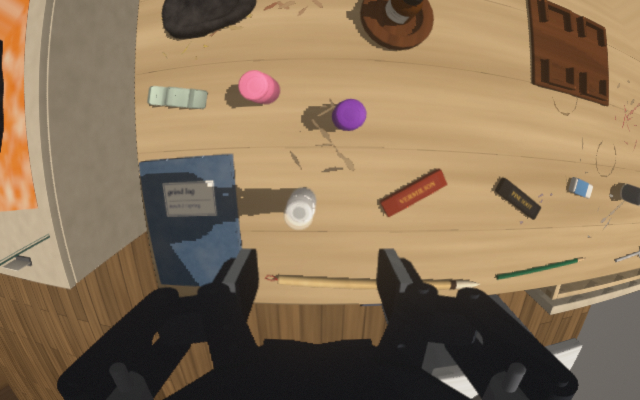

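Shell stopper at (299,212), red stick at (413,192), black stick at (517,198).

Run:
```python
from h import *
o=monitor.get_obs();im=cv2.imread('pics/w4.png');b,g,r=[x.astype(int) for x in cv2.split(im)]
print(pt('wrist',299,212,.061,o).round(4),pt('wrist',301,197,.03,o).round(4), 'book edge',pt('wrist',237,205,.015,o))
m=(r>2.2*g)&(r>70);m[:, :370]=0;m[240:]=0;m[:160]=0;m[:,455:]=0;blobs(o,im,m,.01)
m=(np.maximum(r,b)<60);m[:165]=0;m[230:]=0;m[:,:480]=0;m[:,550:]=0;blobs(o,im,m,.01)
```

```text
[0.4322 0.3543 0.061 ] [0.4371 0.3541 0.03  ] book edge [0.42556343 0.41838889 0.015     ]
(383, 171, 63, 44) [436.6 241.6] [16.6 68.8] ang 119.7
(496, 179, 43, 39) [430.9 110.2] [73.1 16.6] ang 61.8
```

To row units: 0.0375 m is 0.75, -0.014 m is -0.28.

```bash
python3 -m creep '[{"dx":-0.04,"dy":-0.28,"finger_gap":0.7},{"dz":0.75,"finger_gap":0.7},{"dz":0.75,"finger_gap":0.7},{"dz":0.75,"finger_gap":0.7},{"dz":0.71,"finger_gap":0.7},{"finger_gap":0.7},{"finger_gap":0},{"finger_gap":0},{"finger_gap":0},{"finger_gap":0},{"finger_gap":0},{"finger_gap":0},{"finger_gap":0}]' 40
```

```text
t: 9.7
eef_pos: [0.4331, 0.3548, 0.0138]
tool_rot: [-0.001, 1.0, 0.0, 0.002]
contact_force: [-0.4, 0.9, 7.7]
gripper_width: 0.298
grasp_force: 39.8
```

To row units: 0.0394 m is 0.788, 0.0118 m is 0.236.

```bash
python3 -m creep '[{"dz":-0.6,"finger_gap":0},{"dz":-0.7,"finger_gap":0},{"dz":-0.7,"finger_gap":0},{"dz":-0.6,"finger_gap":0},{"dx":0.236,"dy":0.788,"finger_gap":0},{"dx":0.236,"dy":0.788,"finger_gap":0},{"dx":0.236,"dy":0.788,"finger_gap":0},{"dx":0.236,"dy":0.788,"finger_gap":0},{"dx":0.236,"dy":0.788,"finger_gap":0},{"dx":0.236,"dy":0.788,"finger_gap":0},{"dx":0.236,"dy":0.788,"finger_gap":0},{"dx":0.236,"dy":0.788,"finger_gap":0},{"dx":0.236,"dy":0.788,"finger_gap":0},{"dx":0.236,"dy":0.788,"finger_gap":0},{"dx":0.236,"dy":0.788,"finger_gap":0},{"dx":0.236,"dy":0.788,"finger_gap":0},{"dx":0.236,"dy":0.788,"finger_gap":0},{"dx":0.236,"dy":0.788,"finger_gap":0},{"dx":0.236,"dy":0.788,"finger_gap":0},{"finger_gap":0}]'
python3 -m creep '[{"finger_gap":0},{"finger_gap":0}]'
python3 - <<'E'
from h import *
o,im=wrist('w5');b,g,r=[x.astype(int) for x in cv2.split(im)]
blobs(o,im,(r-b>25)&(r<130)&(r>1.45*g),.016,3,500)
E
```

```text
t: 11.7
eef_pos: [0.6087, -0.2457, 0.1424]
tool_rot: [0.002, 1.0, -0.004, 0.001]
contact_force: [-0.5, -0.6, -0.0]
gripper_width: 0.298
grasp_force: 39.7
t: 11.9
eef_pos: [0.6089, -0.2359, 0.142]
tool_rot: [-0.001, 1.0, 0.001, -0.0]
contact_force: [-0.2, 1.4, -0.5]
gripper_width: 0.295
grasp_force: 39.7
t 11.9 tcp [ 0.6089 -0.2359  0.142 ] phi 0.1 tilt [-0.     0.001]
(426, 0, 185, 108) [ 793.  -463.5] [148.3 265.7] ang 92.6
(47, 135, 102, 104) [623.   10.1] [143.8 107.4] ang 89.2
(280, 158, 148, 91) [ 604.1 -268.8] [129.1  66.1] ang 80.3
```

View pics/w5.png

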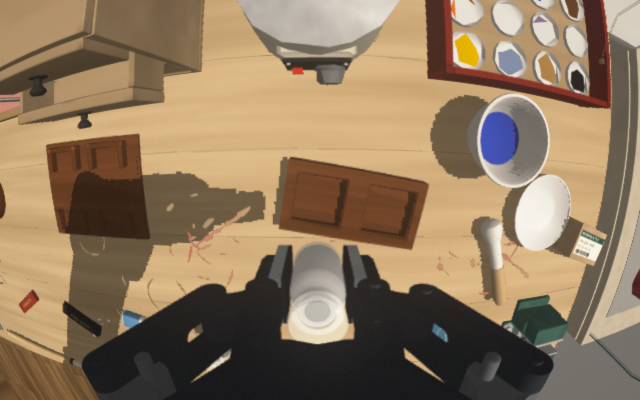

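Block pose is confirmed (129x66 mm, centre (.604,-.269), 80.3°). The held jar is upright at (317,290). Lowering it into the +y pocket.

To row units: 0.03 m is 0.6, 0.004 m is 0.08.

```bash
python3 -m creep '[{"dx":0.08,"finger_gap":0},{"dz":0.6,"finger_gap":0},{"dz":0.6,"finger_gap":0},{"dz":0.6,"finger_gap":0},{"dz":0.4,"finger_gap":0},{"dz":0.18,"finger_gap":0},{"finger_gap":0},{"finger_gap":0},{"finger_gap":0}]'
```

```text
t: 12.85
eef_pos: [0.6142, -0.2376, 0.0243]
tool_rot: [0.0, 1.0, 0.0, 0.001]
contact_force: [0.3, 0.1, 0.1]
gripper_width: 0.297
grasp_force: 39.7
```

To row units: -0.04 m is -0.8, 0.004 m is 0.08.

```bash
python3 -m creep '[{"dz":0.08,"finger_gap":0},{"finger_gap":0},{"finger_gap":0.33},{"finger_gap":0.38},{"finger_gap":0.45},{"finger_gap":0.55},{"finger_gap":0.55},{"dz":-0.6,"finger_gap":0.55},{"dz":-0.8,"finger_gap":0.55},{"dz":-0.8,"finger_gap":0.55},{"dz":-0.5,"finger_gap":0.6},{"dx":-0.68,"dy":-0.36,"finger_gap":0.7},{"dx":-0.68,"dy":-0.36,"finger_gap":0.7},{"dx":-0.68,"dy":-0.36,"finger_gap":0.7},{"dx":-0.68,"dy":-0.36,"finger_gap":0.7},{"dx":-0.6,"dy":-0.36,"finger_gap":0.7},{"finger_gap":0.7},{"finger_gap":0.7},{"finger_gap":0.7}]'
python3 - <<'E'
from h import *
o,im=wrist('w6')
E
```

```text
t: 14.75
eef_pos: [0.4482, -0.1481, 0.1542]
tool_rot: [0.0, 1.0, 0.0, 0.001]
contact_force: [0.2, -0.9, 0.2]
gripper_width: 0.701
grasp_force: 0.0
t 14.8 tcp [ 0.4482 -0.1481  0.1542] phi 0.0 tilt [ 0.002 -0.   ]
```

View pics/w6.png

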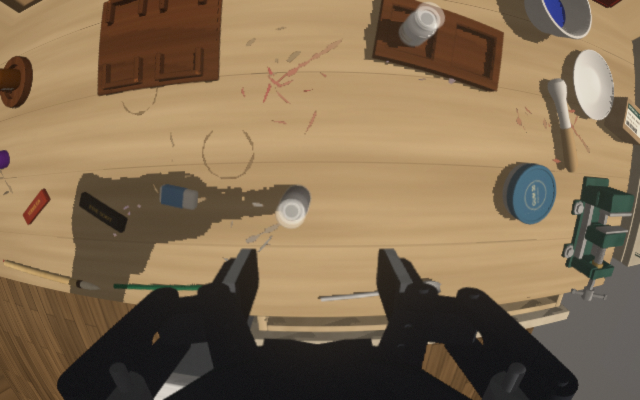

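Shell stands upright in its pocket (stopper (428,18)). The cinder stopper is at (291,211).

Run:
```python
from h import *
o=monitor.get_obs()
p=pt('wrist',428,18,.067,o);print(p.round(4),'cinder',pt('wrist',291,211,.061,o).round(4))
a=np.radians(80.3);d=p[:2]-[.6041,-.2688];print('block x,y',d@[np.sin(a),-np.cos(a)],d@[np.cos(a),np.sin(a)])
```

```text
[ 0.6046 -0.2335  0.067 ] cinder [ 0.4481 -0.127   0.061 ]
block x,y -0.005488479042831263 0.034904947196038934
```

To row units: 0.036 m is 0.72, -0.021 m is -0.42.

```bash
python3 -m creep '[{"dx":-0.08,"dy":-0.42,"finger_gap":0.7},{"dz":0.72,"finger_gap":0.7},{"dz":0.72,"finger_gap":0.7},{"dz":0.72,"finger_gap":0.7},{"dz":0.68,"finger_gap":0.7},{"finger_gap":0.7},{"finger_gap":0},{"finger_gap":0},{"finger_gap":0},{"finger_gap":0},{"finger_gap":0},{"finger_gap":0},{"finger_gap":0}]' 40
```

```text
t: 16.1
eef_pos: [0.4446, -0.1271, 0.0135]
tool_rot: [0.0, 1.0, 0.0, 0.002]
contact_force: [-1.3, 0.3, 8.3]
gripper_width: 0.3
grasp_force: 39.7
```

To row units: -0.035 m is -0.7, 0.0249 m is 0.498.

```bash
python3 -m creep '[{"dz":-0.6,"finger_gap":0},{"dz":-0.7,"finger_gap":0},{"dz":-0.7,"finger_gap":0},{"dz":-0.6,"finger_gap":0},{"dx":0.448,"dy":0.498,"finger_gap":0},{"dx":0.448,"dy":0.498,"finger_gap":0},{"dx":0.448,"dy":0.498,"finger_gap":0},{"dx":0.448,"dy":0.498,"finger_gap":0},{"dx":0.448,"dy":0.498,"finger_gap":0},{"dx":0.448,"dy":0.498,"finger_gap":0},{"dx":0.448,"dy":0.498,"finger_gap":0},{"finger_gap":0},{"finger_gap":0},{"finger_gap":0}]'
python3 - <<'E'
from h import *
o,im=wrist('w7')
g=cv2.cvtColor(im,cv2.COLOR_BGR2GRAY);print(g[215:265:2,317])
for v in range(232,260,4): print(v,(pt('wrist',317,v,o['eef_pos'][2]-.0135,o)-o['eef_pos'])[0].round(4)-.0135,end='; ')
E
```

```text
t: 17.5
eef_pos: [0.5993, -0.2997, 0.142]
tool_rot: [-0.0, 1.0, 0.001, -0.0]
contact_force: [0.2, -0.1, -0.1]
gripper_width: 0.299
grasp_force: 39.6
t 17.5 tcp [ 0.5993 -0.2997  0.142 ] phi 0.1 tilt [-0.     0.001]
[72 68 67 62 43 59 64 72 90 72 63 63 63 64 65 67 67 67 69 70 71 74 84 92
 97]
232 -0.002; 236 -0.0043; 240 -0.0066; 244 -0.009000000000000001; 248 -0.0113; 252 -0.0138; 256 -0.0162;
```

To row units: 0.03 m is 0.6, 0.001 m is 0.02.

```bash
python3 -m creep '[{"dx":0.02,"dy":0.03,"finger_gap":0},{"dz":0.6,"finger_gap":0},{"dz":0.6,"finger_gap":0},{"dz":0.6,"finger_gap":0},{"dz":0.4,"finger_gap":0},{"dz":0.2,"finger_gap":0},{"dz":0.06,"finger_gap":0},{"finger_gap":0},{"finger_gap":0}]'
```

```text
t: 18.45
eef_pos: [0.6016, -0.3024, 0.0198]
tool_rot: [0.0, 1.0, 0.001, 0.001]
contact_force: [0.3, 0.5, -0.2]
gripper_width: 0.297
grasp_force: 39.2
```

To row units: -0.04 m is -0.8, -0.0343 m is -0.686.

```bash
python3 -m creep '[{"finger_gap":0.33},{"finger_gap":0.38},{"finger_gap":0.45},{"finger_gap":0.55},{"finger_gap":0.55},{"dz":-0.6,"finger_gap":0.55},{"dz":-0.8,"finger_gap":0.55},{"dz":-0.8,"finger_gap":0.55},{"dz":-0.5,"finger_gap":0.6},{"dx":-0.2,"dy":-0.686,"finger_gap":0.7},{"dx":-0.2,"dy":-0.686,"finger_gap":0.7},{"dx":-0.2,"dy":-0.686,"finger_gap":0.7},{"dx":-0.2,"dy":-0.686,"finger_gap":0.7},{"dx":-0.2,"dy":-0.686,"finger_gap":0.7},{"dx":-0.2,"dy":-0.686,"finger_gap":0.7},{"dx":-0.4,"dy":-0.686,"finger_gap":0.7},{"dx":-0.4,"dy":-0.686,"finger_gap":0.7},{"dx":-0.4,"dy":-0.686,"finger_gap":0.7},{"dx":-0.4,"dy":-0.686,"finger_gap":0.7},{"dx":-0.4,"dy":-0.686,"finger_gap":0.7}]'
python3 -m creep '[{"dx":-0.22,"dy":-0.68,"finger_gap":0.6},{"finger_gap":0.6},{"rz":-0.0764,"finger_gap":0.6},{"rz":-0.0764,"finger_gap":0.6},{"rz":-0.0764,"finger_gap":0.6},{"rz":-0.0764,"finger_gap":0.6},{"rz":-0.0764,"finger_gap":0.6},{"rz":-0.0764,"finger_gap":0.6},{"rz":-0.0764,"finger_gap":0.6},{"rz":-0.0764,"finger_gap":0.6},{"rz":-0.0764,"finger_gap":0.6},{"finger_gap":0.6},{"finger_gap":0.6}]'
python3 - <<'E'
from h import *
o,im=wrist('w8');b,g,r=[x.astype(int) for x in cv2.split(im)]
m=(np.maximum(r,b)<60);m[250:]=0;blobs(o,im,m,.01)
t=eyes.read_camera('top');cv2.imwrite('pics/t2.png',np.hstack([cv2.resize(im,(400,250)),cv2.resize(t[140:240,280:440],(400,250))]))
E
```

```text
t: 20.45
eef_pos: [0.4398, 0.0761, 0.1541]
tool_rot: [-0.0, 1.0, 0.0, 0.0]
contact_force: [0.3, 1.1, 1.1]
gripper_width: 0.701
grasp_force: 0.0
t: 21.75
eef_pos: [0.4298, 0.1084, 0.1538]
tool_rot: [0.0, 0.859, 0.513, 0.0]
contact_force: [0.4, -0.6, -0.4]
gripper_width: 0.597
grasp_force: 0.0
t 21.8 tcp [0.4298 0.1084 0.1538] phi 61.7 tilt [ 0. -0.]
(165, 201, 22, 18) [293.3 163.7] [22.7 15.4] ang 0.3
(600, 222, 14, 16) [ 775.4 -131. ] [22.3 38.4] ang 127.2
(549, 0, 29, 50) [786.7 157.3] [19.5 66.1] ang 92.7
```

View pics/t2.png

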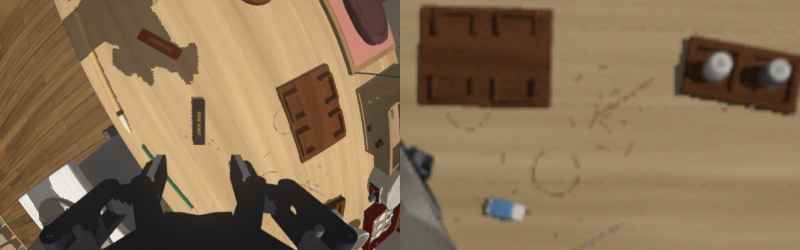

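Both jars stand upright in the block. The black stick is at about (316,193) in the wrist picture, aligned with the tool.

Run:
```python
from h import *
o=monitor.get_obs();im=cv2.imread('pics/w8.png');b,g,r=[x.astype(int) for x in cv2.split(im)]
m=(np.maximum(r,b)<85);m[250:]=0;m[:140]=0;m[:,:290]=0;m[:,345:]=0;blobs(o,im,m,.01)
m=(r>1.9*g)&(r>50);m[130:]=0;m[:,320:]=0;blobs(o,im,m,.01)
e=o['eef_pos'];print(rot(o).inv().apply(np.array([.4310,.109,.003])-e))
```

```text
(308, 159, 19, 72) [429.8 108.4] [70.  17.3] ang 62.1
(220, 47, 70, 44) [435.6 242.1] [17. 69.] ang 120.1
[0.00097033 0.00090481 0.15081393]
```

Units first: shifts go in shares of 50 mm and turns go in shares of 90 degrees. So 0.038 m is 0.76, 0.03 m is 0.6.

```bash
python3 -m creep '[{"dz":0.76,"finger_gap":0.6},{"dz":0.76,"finger_gap":0.6},{"dz":0.76,"finger_gap":0.6},{"dz":0.6,"finger_gap":0.6},{"dz":0.12,"finger_gap":0.6},{"finger_gap":0.5},{"finger_gap":0},{"finger_gap":0},{"finger_gap":0},{"finger_gap":0},{"finger_gap":0},{"finger_gap":0},{"finger_gap":0}]' 40
```

```text
t: 23.15
eef_pos: [0.4308, 0.1093, 0.0054]
tool_rot: [0.0, 0.858, 0.514, 0.001]
contact_force: [-1.4, 0.2, 8.3]
gripper_width: 0.202
grasp_force: 39.5
```

To row units: -0.04 m is -0.8, 0.0235 m is 0.47, 0.12 rad / 1.5708 = 0.0764.

```bash
python3 -m creep '[{"dz":-0.7,"finger_gap":0},{"dz":-0.8,"finger_gap":0},{"dz":-0.8,"finger_gap":0},{"rz":0.0764,"finger_gap":0},{"rz":0.0764,"finger_gap":0},{"rz":0.0764,"finger_gap":0},{"rz":0.0764,"finger_gap":0},{"rz":0.0764,"finger_gap":0},{"rz":0.0764,"finger_gap":0},{"rz":0.0764,"finger_gap":0},{"rz":0.0764,"finger_gap":0},{"rz":0.0764,"finger_gap":0},{"dx":0.47,"dy":0.41,"finger_gap":0},{"dx":0.47,"dy":0.41,"finger_gap":0},{"dx":0.47,"dy":0.41,"finger_gap":0},{"dx":0.47,"dy":0.41,"finger_gap":0},{"dx":0.47,"dy":0.41,"finger_gap":0},{"dx":0.47,"dy":0.41,"finger_gap":0},{"finger_gap":0},{"finger_gap":0}]'
python3 - <<'E'
from h import *
o,im=wrist('w9');b,g,r=[x.astype(int) for x in cv2.split(im)]
blobs(o,im,(r-b>25)&(r<130)&(r>1.45*g),.016,2,500)
E
```

```text
t: 25.15
eef_pos: [0.5708, -0.0145, 0.1194]
tool_rot: [-0.0, 1.0, -0.0, 0.0]
contact_force: [0.4, 0.5, 0.1]
gripper_width: 0.196
grasp_force: 39.3
t 25.1 tcp [ 0.5708 -0.0145  0.1194] phi -0.0 tilt [0.001 0.   ]
(31, 135, 54, 65) [615.  261.2] [68.5 91.5] ang 98.0
(191, 80, 174, 133) [621.1  20. ] [141.7 107.3] ang 89.2
```

View pics/w9.png

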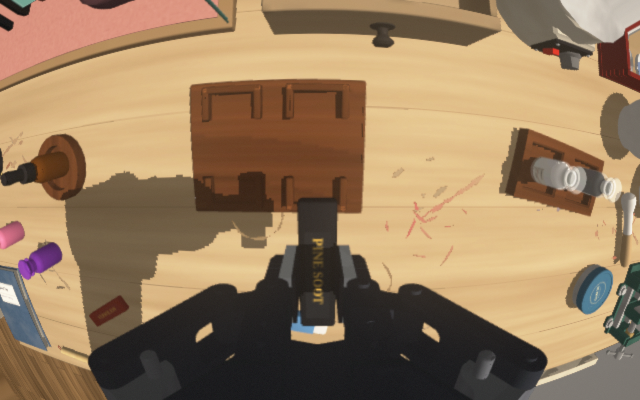

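To row units: 0.03 m is 0.6, 0.001 m is 0.02.

```bash
python3 -m creep '[{"dx":0.51,"dy":-0.01,"finger_gap":0},{"dx":0.51,"dy":-0.01,"finger_gap":0},{"dz":0.6,"finger_gap":0},{"dz":0.6,"finger_gap":0},{"dz":0.5,"finger_gap":0},{"dz":0.3,"finger_gap":0},{"dz":0.12,"finger_gap":0},{"dz":0.02,"finger_gap":0},{"finger_gap":0},{"finger_gap":0}]'
```

```text
t: 26.2
eef_pos: [0.6225, -0.0128, 0.013]
tool_rot: [-0.0, 1.0, 0.0, 0.001]
contact_force: [0.3, -0.1, -0.1]
gripper_width: 0.204
grasp_force: 39.3
```

To row units: -0.04 m is -0.8, -0.0319 m is -0.638.

```bash
python3 -m creep '[{"dz":0.02,"finger_gap":0},{"finger_gap":0.25},{"finger_gap":0.3},{"finger_gap":0.38},{"finger_gap":0.42},{"finger_gap":0.42},{"dz":-0.6,"finger_gap":0.42},{"dz":-0.8,"finger_gap":0.42},{"dz":-0.8,"finger_gap":0.42},{"dz":-0.4,"finger_gap":0.6},{"dx":-0.462,"dy":-0.638,"finger_gap":0.6},{"dx":-0.462,"dy":-0.638,"finger_gap":0.6},{"dx":-0.462,"dy":-0.638,"finger_gap":0.6},{"dx":-0.462,"dy":-0.638,"finger_gap":0.6},{"dx":-0.462,"dy":-0.638,"finger_gap":0.6},{"dx":-0.462,"dy":-0.638,"finger_gap":0.6},{"dx":-0.462,"dy":-0.638,"finger_gap":0.6},{"dx":-0.462,"dy":-0.638,"finger_gap":0.6},{"finger_gap":0.6}]'
python3 -m creep '[{"rz":-0.0764,"finger_gap":0.6},{"rz":-0.0764,"finger_gap":0.6},{"rz":-0.0764,"finger_gap":0.6},{"rz":-0.0764,"finger_gap":0.6},{"rz":-0.0764,"finger_gap":0.6},{"rz":-0.0764,"finger_gap":0.6},{"rz":-0.0764,"finger_gap":0.6},{"rz":-0.0764,"finger_gap":0.6},{"rz":-0.0764,"finger_gap":0.6},{"rz":-0.0764,"finger_gap":0.6},{"rz":-0.0764,"finger_gap":0.6},{"rz":-0.0764,"finger_gap":0.6},{"rz":-0.0764,"finger_gap":0.6},{"rz":-0.0764,"finger_gap":0.6},{"rz":-0.0764,"finger_gap":0.6},{"rz":-0.0764,"finger_gap":0.6},{"rz":-0.0764,"finger_gap":0.6},{"rz":-0.0318,"finger_gap":0.6},{"finger_gap":0.6},{"finger_gap":0.6}]'
python3 - <<'E'
from h import *
o,im=wrist('w10');b,g,r=[x.astype(int) for x in cv2.split(im)]
m=(r>2.0*g)&(r>60);m[260:]=0;m[:130]=0;m[:,:260]=0;m[:,380:]=0;blobs(o,im,m,.01)
print(rot(o).inv().apply(np.array([.437,.242,.005])-o['eef_pos']).round(4))
E
```

```text
t: 28.1
eef_pos: [0.4331, 0.2473, 0.1412]
tool_rot: [-0.001, 1.0, 0.005, -0.0]
contact_force: [0.6, 0.0, 0.0]
gripper_width: 0.599
grasp_force: 0.0
t: 30.1
eef_pos: [0.4369, 0.2417, 0.1407]
tool_rot: [0.0, 0.503, 0.865, -0.0]
contact_force: [-0.4, -0.3, -1.1]
gripper_width: 0.602
grasp_force: 0.0
t 30.1 tcp [0.4369 0.2417 0.1407] phi 119.7 tilt [ 0. -0.]
(306, 158, 20, 75) [435.2 242.8] [17.3 69.7] ang 120.0
[0.0003 0.0002 0.1357]
```

To row units: 0.038 m is 0.76, 0.035 m is 0.7.

```bash
python3 -m creep '[{"dy":0.02,"dz":0.76,"finger_gap":0.6},{"dz":0.76,"finger_gap":0.6},{"dz":0.7,"finger_gap":0.6},{"dz":0.44,"finger_gap":0.6},{"dz":0.08,"finger_gap":0.6},{"finger_gap":0.5},{"finger_gap":0},{"finger_gap":0},{"finger_gap":0},{"finger_gap":0},{"finger_gap":0},{"finger_gap":0},{"finger_gap":0}]' 40
python3 -m creep '[{"dz":-0.7,"finger_gap":0},{"dz":-0.8,"finger_gap":0},{"dz":-0.8,"finger_gap":0},{"rz":-0.0764,"finger_gap":0},{"rz":-0.0764,"finger_gap":0},{"rz":-0.0764,"finger_gap":0},{"rz":-0.0764,"finger_gap":0},{"rz":-0.0764,"finger_gap":0},{"rz":-0.0764,"finger_gap":0},{"rz":-0.0764,"finger_gap":0},{"rz":-0.0764,"finger_gap":0},{"rz":-0.0573,"finger_gap":0},{"finger_gap":0},{"finger_gap":0}]'
```

```text
t: 31.45
eef_pos: [0.4385, 0.2432, 0.0053]
tool_rot: [0.001, 0.502, 0.865, 0.001]
contact_force: [-0.4, -0.7, 7.0]
gripper_width: 0.205
grasp_force: 39.4
t: 32.85
eef_pos: [0.4377, 0.2425, 0.1192]
tool_rot: [0.0, 0.002, 1.0, 0.0]
contact_force: [0.3, 0.2, -0.5]
gripper_width: 0.205
grasp_force: 39.4
```

To row units: 0.03 m is 0.6, -0.0266 m is -0.532.

```bash
python3 -m creep '[{"dx":-0.524,"dy":-0.532,"finger_gap":0},{"dx":-0.524,"dy":-0.532,"finger_gap":0},{"dx":-0.524,"dy":-0.532,"finger_gap":0},{"dx":-0.524,"dy":-0.532,"finger_gap":0},{"dx":-0.524,"dy":-0.532,"finger_gap":0},{"dx":-0.524,"dy":-0.532,"finger_gap":0},{"dx":-0.524,"dy":-0.532,"finger_gap":0},{"finger_gap":0},{"finger_gap":0},{"dz":0.6,"finger_gap":0},{"dz":0.5,"finger_gap":0},{"finger_gap":0},{"finger_gap":0}]'
python3 - <<'E'
from h import *
o,im=wrist('w11')
E
```

```text
t: 34.15
eef_pos: [0.6202, 0.0575, 0.0643]
tool_rot: [-0.0, -0.0, 1.0, 0.0]
contact_force: [0.3, 1.1, 0.7]
gripper_width: 0.2
grasp_force: 39.4
t 34.1 tcp [0.6202 0.0575 0.0643] phi -180.0 tilt [-0.  0.]
```

View pics/w11.png

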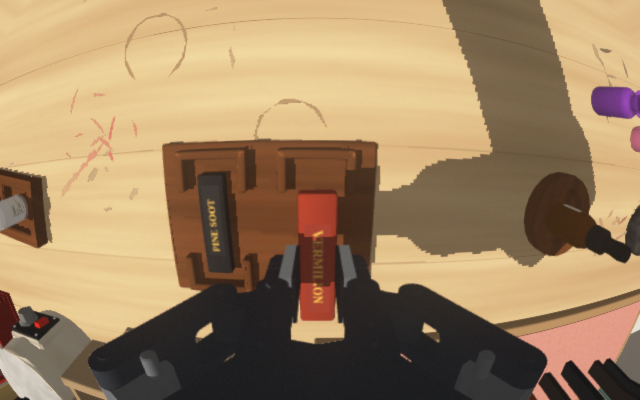

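The black stick lies flat in its bay at (217,222). The red stick is aligned over the other bay at (318,255), so I'm lowering it.

To row units: -0.04 m is -0.8, 0.025 m is 0.5.

```bash
python3 -m creep '[{"dz":0.5,"finger_gap":0},{"dy":-0.02,"dz":0.34,"finger_gap":0},{"dz":0.18,"finger_gap":0},{"dz":0.02,"finger_gap":0},{"finger_gap":0},{"finger_gap":0},{"finger_gap":0.25},{"finger_gap":0.3},{"finger_gap":0.38},{"finger_gap":0.42},{"finger_gap":0.42},{"dz":-0.4,"finger_gap":0.42},{"dz":-0.8,"finger_gap":0.42},{"dz":-0.8,"finger_gap":0.42},{"dz":-0.8,"finger_gap":0.6},{"dx":0.8,"finger_gap":0.6},{"dx":0.8,"finger_gap":0.6},{"dx":0.8,"finger_gap":0.6},{"dz":-0.4,"finger_gap":0.6},{"finger_gap":0.6}]'
python3 - <<'E'
from h import *
o,w=wrist('w12');b,g,r=[x.astype(int) for x in cv2.split(w)]
m=(r>2.6*g)&(r>70);blobs(o,w,m,.016,3,300)
t=eyes.read_camera('top');s=eyes.read_camera('scene')
cv2.imwrite('pics/fin.png',np.vstack([np.hstack([cv2.resize(w,(400,250)),cv2.resize(s,(400,250))]),cv2.resize(t[130:240,170:478],(800,286))]))
E
```

```text
t: 36.2
eef_pos: [0.5012, 0.0559, 0.1746]
tool_rot: [0.002, -0.0, 1.0, -0.001]
contact_force: [1.0, 0.1, 0.7]
gripper_width: 0.599
grasp_force: 0.0
t 36.2 tcp [0.5012 0.0559 0.1746] phi -180.0 tilt [ 0.004 -0.001]
```

View pics/fin.png

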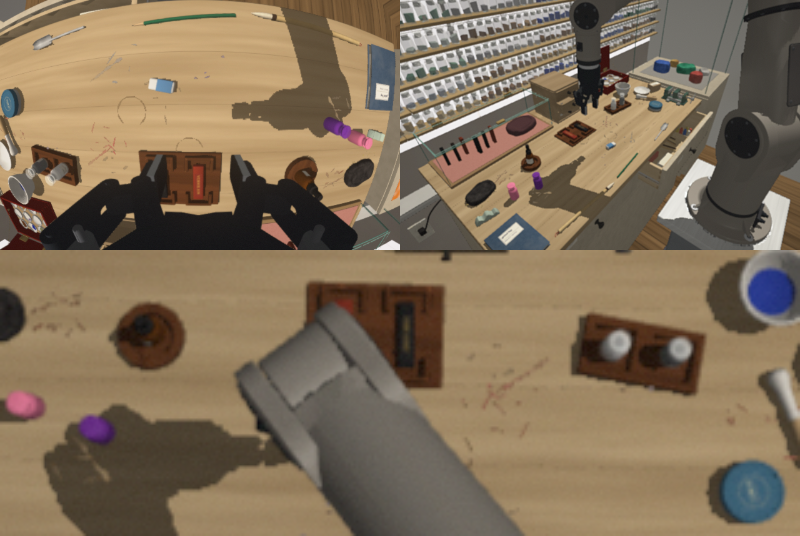

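All five things are in their holders and the tin and eraser look unmoved. One last numeric check before handing in.

Run:
```python
from h import *
o=monitor.get_obs();w=cv2.imread('pics/w12.png');b,g,r=[x.astype(int) for x in cv2.split(w)]
m=(r>2.3*g)&(r>60);m[:250]=0;m[330:]=0;m[:,:290]=0;m[:,345:]=0;blobs(o,w,m,.016,2)
a=np.radians(80.3)
for u,v in((680,349),(616,345)):
    p=pt('top',170+u*.385,130+(v-250)*.3846,.067);d=p[:2]-[.6041,-.2688];print('jar',p.round(4),'block xy',(d@[np.sin(a),-np.cos(a)]).round(4),(d@[np.cos(a),np.sin(a)]).round(4))
p=pt('top',170+404*.385,130+(334-250)*.3846,.016);print('black',p)
```

```text
(309, 265, 17, 54) [618.7  54.7] [17.5 71. ] ang 179.4
jar [ 0.6017 -0.3004  0.067 ] block xy 0.003 -0.0315
jar [ 0.6049 -0.2332  0.067 ] block xy -0.0052 0.0353
black [ 0.62126673 -0.01194426  0.016     ]
```

```bash
python3 -c "
from station import bot
print(bot.hand_in())"
```

```text
the job is handed in; nothing more can be done
None
```

The job is handed in at about 36 s of the 128 s: in my last pictures both jars, both ink sticks and the dropper bottle sit released in their holders, with the tin and eraser where they were; no verdict was printed.

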